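Fetch the shaker from behind the canister

ROBOT

A 6-joint arm with a two-finger parallel gripper is mounted at the origin on the work surface. World frame = base frame: x ahead of the robot, y to its left, z up, the work surface at z = 0. Lengths are in m, angles in rad, forces in N, time in s.
With the tool pointing down it reaches from about 0.375 to 0.9 m from the base axis. Payload 3.1 kg.
Tool frame: the origin (TCP) lies at the very end of the fingers, on their centre line; the grasp point (between the pads) lies 19 mm behind it (manip.grasp_offset is the distance from the TCP to the grasp point, in m); y points along the fingers, z is the direction in which the jaws open and shut, and the axes are right-handed (so a half turn about y gives the same grasp; the last joint's range is limited). The gripper opens to 85 mm and grips with 20 to 120 N. Pads are 22 mm wide; open, the fingers measure 114 mm over their backs; the gripper's body (76 mm by 85 mm) begins 54 mm behind the grasp point. The pads swing forward as they close: fully open they stand 13 mm farther back than shut.
Start: joints at [0.997, 0.527, 1.433, -0, 1.181, -0.178], TCP at [0.241, 0.577, 0.231] pointing down, gripper open.
Joint ranges: [-3.08, 3.08], [-0.75, 2.2], [0.22, 2.44], [-1.43, 4.57], [0, 2.65], [-2.85, 2.85]. Speed limits (rad/s): [2.79, 2.79, 3.14, 3.14, 3.14, 3.14].

INTERFACE

Orientations are given as a unit quaternion [x, y, z, w].
In Python, from station import manip gives the robot as it stands.
- The arm moves only by the tool apply_moves, never from a script. Its argument "motion" is a list of rows, each a list of 5 numbers: the finger opening in mm, from 0 to 85.4, then the shift along the tool's x, y, z in units of 30 mm (1.0 is 30 mm), then the turn about the tool's y in units of 10 degrees (1.0 is 10 degrees). In form: [[fingers, x, y, z, twist], ...]. A call has 1 to 12 rows; each row is the pose to reach, as a shift and turn from the pose commanded when the call began, along the tool's axes at that moment; what a row does not reach only later rows make up. A row lasts 1/8 s, in which the tool goes at most 62.5 mm and 10.7 degrees, less where a joint would pass 70% of its speed; a pose out of reach is approached as far as the arm can. A call with a gripper value outside its range is refused whole. The fingers move at their own pace and stop on an object; "squeeze" is the grip in N (left out, the last holds). Time passes only in rows, so rows that repeat a pose let the fingers close. It gives the time, the measured TCP pose, the force and the opening at its end, in the units of the state.
- manip.sense(): the state, without advancing time (a new reading comes with each control period).
- manip.snapshot(name): name is "scene" or "top" or "wrist"; returns the picture (400x640x3 uint8, red, green, blue); there is no depth.
- manip.get_calibration(name): a dict with "intrinsics" (3x3 intrinsics, pixels), "extrinsics" (4x4, takes a point from camera to world coordinates). Camera axes: x right, y up, looking along -z (the intrinsics and any distortion apply to the point x, -y, -z); pixel columns grow to the right and rows downward; lengths in m; the calibration is good to about 2 mm. A picture is of the moment at which its call begins: read the wrist's pose just before it. get_calibration takes no time and is no camera call; for the wrist camera it gives the pose at the moment of the call.
- manip.sign_off(): hands the job in, once; it reports no verdict.
The state is a dict: "t": time; "q": joint angles; "qd": joint speeds; "tau": joint torques, N m; "tcp_pos": TCP position; "tool_rot": TCP orientation; "force": force on the tool from outside, world axes, zero at the start; "ft_torque": the same for the moment, N m; "finger_gap": opening from 0.0 (shut) to 1.0 (fully open).
Only numpy, scipy, OpenCV 4.12 (cv2) and the standard library are available. Lean on these libraries where they do the work, as an engineer would, in place of code of your own. Each camera call takes 0.05 s, during which the arm holds its last target.

TASK

The order still needs the red-capped shaker, which is hidden behind one of the three steel canisters. Set that canister aside on the bare bench and let go, stand the shaker in the wooden order tray, then put the same canister back, centred on its round black mat in the bin it came from. Keep both upright, set them down rather than drop them, and leave the other canisters and shakers where they stand.

Things in the scene. Friction and masses are not known exactly. Their poses are not given: they have to be found in the camera images.
- canister_a: the front item to move aside and put back: plain steel canister with a flat black lid, 56 mm in diameter, 135 mm tall, origin at the centre of its underside; loose, about 0.25 kg; it stands on the larger black mat of bin_a, on the robot's side of the red-capped shaker (about 15 mm gap). All three canisters look alike
- shaker_a: the hidden item wanted: white ceramic shaker with a red cap, 83 mm tall and 40 mm in diameter, origin at the centre of its underside; loose, about 0.13 kg; the straight white body is 65 mm tall, the cap 39 mm wide above it. It stands on the smaller mat of bin_a, behind canister_a
- bin_a: the shallow blue plastic bin tray that holds canister_a and shaker_a, fixed to the bench: 190 mm along its x, 90 mm along its y, origin at the centre of its underside. Its x axis points away from the robot (turned a little). Floor top 6 mm above the bench; side walls and far wall 4 mm thick, 22 mm high, the near end (-x) open. Canister mat at x -40 mm, shaker mat at x +22 mm. The three bins stand side by side, about 140 mm apart, in any order
- bin_a_mat (a point): centre of the larger round black mat (68 mm in diameter, flat) on the floor of bin_a, 6 mm above the bench, where canister_a belongs. Bare bench lies between the robot and the bins: always clear from x = 0.40 to 0.475 m and y = -0.20 to 0.20 m
- order_tray: shallow light-wood tray for the order, fixed to the bench at the robot's left or right (a red crate of cutlery, 85 mm high and 200 mm square, stands on the other side): 220 mm along its x, 200 mm along its y, 30 mm high, wall 5 mm, floor top 5 mm above the bench; origin at the centre of its underside. The pepper shaker stands near its +x +y corner (about x +62 mm, y +52 mm), else empty
- canister_b: bystander: steel canister, 56 mm in diameter, 135 mm tall, origin at the centre of its underside; loose, in bin_b in front of the yellow-capped shaker
- shaker_b: bystander: white shaker with a yellow cap, 83 mm tall and 40 mm in diameter, origin at the centre of its underside; loose, about 0.13 kg, in bin_b
- canister_c: bystander: steel canister, 56 mm in diameter, 135 mm tall, origin at the centre of its underside; loose, in bin_c in front of the green-capped shaker
- shaker_c: bystander: white shaker with a green cap, 83 mm tall and 40 mm in diameter, origin at the centre of its underside; loose, about 0.13 kg, in bin_c
- pepper: bystander: steel shaker with a black cap, already in the order tray, 83 mm tall and 40 mm in diameter, origin at the centre of its underside; loose, about 0.13 kg
Things that resemble listed ones, but are neither listed nor needed, are in the scene too. Leave any green or purple look-alike of the bin_a alone.

How it is judged:
On the way, in this order (a step that is already met when the one before it is completed fails the run):
1. the canister from in front of the red-capped shaker stands upright on the bench, out of its bin and released (horizontal distance between canister_a and bin_a_mat above 0.08 m and height (world z) of canister_a below 0.004 m and contact force between canister_a and the fingers below 0.2 N and linear speed of canister_a below 0.03 m/s and angle between canister_a's own z axis and vertical below 0.08 rad), for 0.2 s.
2. the red-capped shaker stands upright on the floor of the order tray, released (x of shaker_a in the frame of order_tray between -0.09 and 0.09 m and y of shaker_a in the frame of order_tray between -0.08 and 0.08 m and z of shaker_a in the frame of order_tray between 0.002 and 0.009 m and contact force between shaker_a and the fingers below 0.2 N and linear speed of shaker_a below 0.03 m/s and angle between shaker_a's own z axis and vertical below 0.08 rad), for 0.2 s.
At the end, for the whole second after the job is handed in: the red-capped shaker stands upright (within 0.08 rad) on the floor of the order tray, and the canister stands upright (within 0.08 rad) on the floor of its own bin, its centre within 12 mm of the centre of its black mat; both released and at rest (all of step 2 and horizontal distance between canister_a and bin_a_mat below 0.012 m and z of canister_a in the frame of bin_a_mat between -0.004 and 0.004 m and contact force between canister_a and the fingers below 0.2 N and linear speed of canister_a below 0.03 m/s and angle between canister_a's own z axis and vertical below 0.08 rad); the robot touches nothing.
It fails at once if the canister or the red-capped shaker is tipped by more than 0.6 rad (angle between any of canister_a, shaker_a's own z axis and vertical above 0.6 rad).
It fails at once if the canister or the red-capped shaker is dropped (moves faster than 0.5 m/s while the fingers do not touch it: a fall of more than about 13 mm) ((linear speed of canister_a above 0.5 m/s and contact force between canister_a and the fingers below 0.05 N) or (linear speed of shaker_a above 0.5 m/s and contact force between shaker_a and the fingers below 0.05 N)).
It fails at once if another canister or shaker is moved by more than 15 mm or tipped by more than 0.4 rad (distance of any of canister_b, shaker_b, canister_c, shaker_c, pepper from where it was at the start of the episode above 0.015 m or angle between any of canister_b, shaker_b, canister_c, shaker_c, pepper's own z axis and vertical above 0.4 rad).
It also fails if it takes over 72 s, if anything falls off the work surface, if the arm or the gripper's body presses on something with over 40 N, if the wrist force passes 120 N, or if a joint passes its speed limit or range.

## Working session

There is one attempt and no reset: what is moved stays moved. The work goes in short steps, Python scripts to look and compute and a tool call to move; the robot and the scene stay as the last step left them, time stands still between calls to the robot, and variables do not carry over. Pictures are saved under pics/ and viewed, and the job is handed in when it is done.

Besides the shell and the picture viewer there is one more tool, called as name(argument=value, ...), one argument or row to a line, values as JSON. apply_moves: Moves the arm, as the interface text tells. Its arguments: {"type":"object","properties":{"motion":{"type":"array"},"squeeze":{"type":"number"}},"required":["motion"]}

```bash
mkdir -p pics; ls; python3 - <<'E'
from station import manip
import cv2,numpy as np
np.set_printoptions(precision=4,suppress=True)
s=manip.sense();print(s)
for n in("scene","top","wrist"):
    c=manip.get_calibration(n);print(n,c)
    im=manip.snapshot(n);cv2.imwrite(f"pics/{n}0.png",im[:,:,::-1])
print(manip.grasp_offset)
E
```

```text
pics
{'t': 0.0, 'q': array([ 0.9965,  0.5285,  1.4339,  0.    ,  1.1814, -0.1785]), 'qd': array([ 0.001 , -0.0006,  0.0006,  0.0008, -0.0003,  0.0003]), 'tau': array([ -0.0001, -44.2354, -17.8026,  -0.0001,   0.0083,  -0.    ]), 'tcp_pos': array([0.2405, 0.5761, 0.2303]), 'tool_rot': array([ 0.694 , -0.1393,  0.1387, -0.6926]), 'force': array([ 0.0727, -0.8541,  0.405 ]), 'ft_torque': array([-0.0214, -0.0241, -0.0064]), 'finger_gap': 0.9983439346834997}
scene {'intrinsics': array([[494.5782,   0.    , 320.2327],
       [  0.    , 494.5782, 204.7997],
       [  0.    ,   0.    ,   1.    ]]), 'extrinsics': array([[ 0.6818, -0.5978,  0.4215,  1.1188],
       [ 0.7314,  0.5687, -0.3764, -0.4449],
       [-0.0147,  0.5649,  0.825 ,  1.3089],
       [ 0.    ,  0.    ,  0.    ,  1.    ]])}
top {'intrinsics': array([[362.8986,   0.    , 319.3639],
       [  0.    , 362.8986, 199.3965],
       [  0.    ,   0.    ,   1.    ]]), 'extrinsics': array([[-0.0125,  0.9996, -0.0246,  0.4464],
       [-0.9997, -0.012 ,  0.0193,  0.1496],
       [ 0.019 ,  0.0248,  0.9995,  1.0854],
       [ 0.    ,  0.    ,  0.    ,  1.    ]])}
wrist {'intrinsics': array([[359.0421,   0.    , 324.677 ],
       [  0.    , 359.0421, 203.1483],
       [  0.    ,   0.    ,   1.    ]]), 'extrinsics': array([[ 0.3848, -0.8864, -0.2574,  0.1739],
       [ 0.923 ,  0.3691,  0.1088,  0.6031],
       [-0.0014, -0.2794,  0.9602,  0.3744],
       [ 0.    ,  0.    ,  0.    ,  1.    ]])}
0.0187
```

View pics/scene0.png

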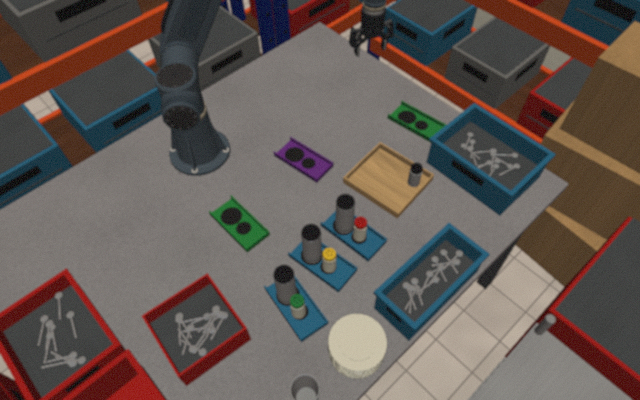

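View pics/top0.png

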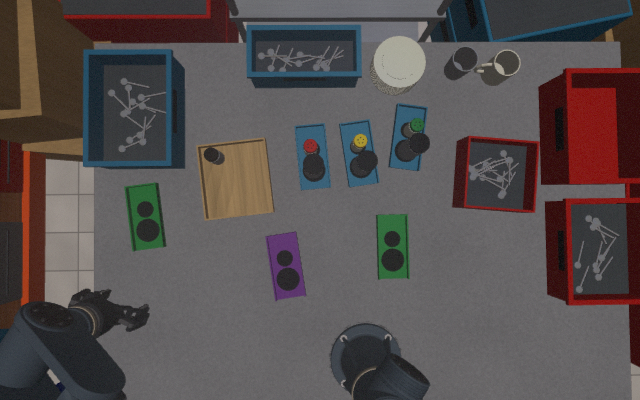

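View pics/wrist0.png

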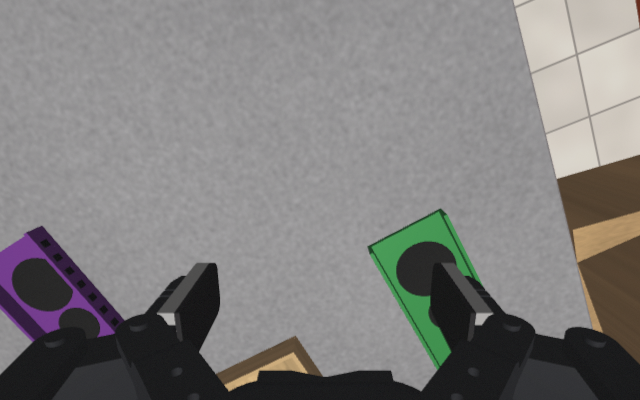

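The three candidate canisters in the top view are at (313,165) with the red cap, (363,162) with yellow and (418,142) with green. Only the first has the red-capped shaker behind it, so I'll check it in an enlarged crop.

```bash
cat > h.py <<'E'
from station import manip
import cv2,numpy as np
np.set_printoptions(precision=4,suppress=True)
def ray(cal,uv):
    K=cal["intrinsics"];E=cal["extrinsics"]
    x=(uv[0]-K[0,2])/K[0,0];y=(uv[1]-K[1,2])/K[1,1]
    return E[:3,3],E[:3,:3]@np.array([x,-y,-1.])
def onz(cal,uv,z):
    o,d=ray(cal,uv);return o+d*(z-o[2])/d[2]
def px(cal,p):
    K=cal["intrinsics"];E=cal["extrinsics"]
    c=E[:3,:3].T@(np.array(p)-E[:3,3]);return np.array([K[0,0]*c[0]/-c[2]+K[0,2],K[1,1]*c[1]/c[2]+K[1,2]])
E
python3 - <<'E'
from h import *
t=cv2.imread("pics/top0.png");s=cv2.imread("pics/scene0.png")
a=cv2.resize(t[110:230,185:345],None,fx=5,fy=5,interpolation=cv2.INTER_CUBIC);cv2.imwrite("pics/ct.png",a)
a=cv2.resize(s[140:280,280:440],None,fx=4,fy=4,interpolation=cv2.INTER_CUBIC);cv2.imwrite("pics/cs.png",a)
E
```

```text
(no output)
```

View pics/ct.png

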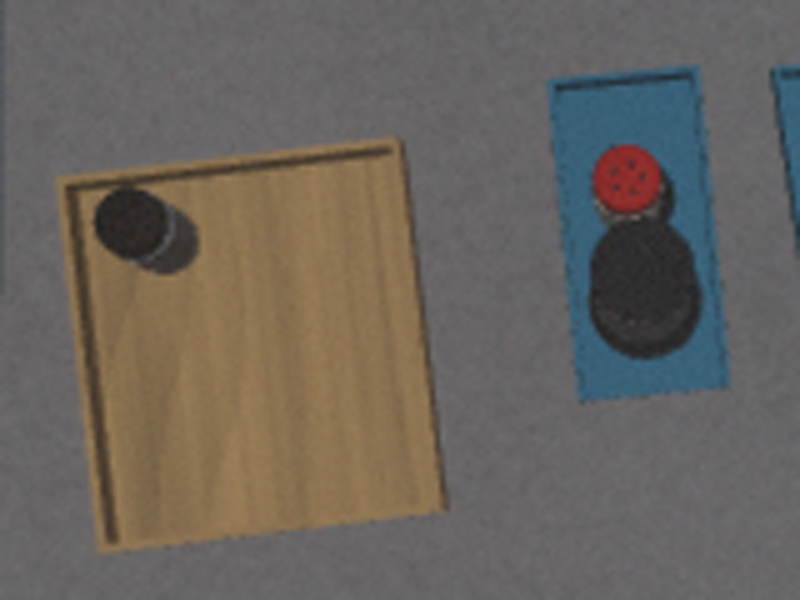

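View pics/cs.png

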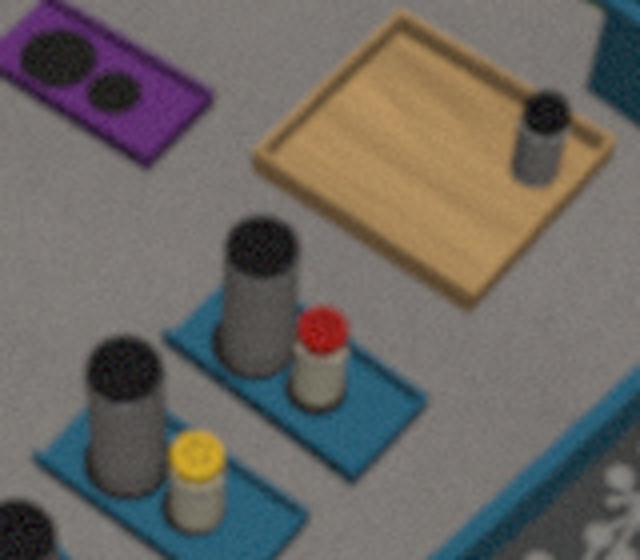

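Confirmed: the red cap is at (310,145) in top and (360,223) in scene, so its canister has its lid at (313,165) in top and (345,202) in scene. The left blue bin is bin_a. Next I'll measure positions.

```bash
python3 - <<'E'
from h import *
T=manip.get_calibration("top");S=manip.get_calibration("scene")
t=cv2.imread("pics/top0.png");s=cv2.imread("pics/scene0.png")
def blobs(m,amin=30):
    n,l,st,c=cv2.connectedComponentsWithStats(m.astype(np.uint8));return [(st[i],c[i]) for i in range(1,n) if st[i,4]>amin]
for nm,im,C,x0,y0,x1,y1 in (("top",t,T,290,115,330,195),("scene",s,S,310,180,390,260)):
    h=cv2.cvtColor(im,cv2.COLOR_BGR2HSV);
    red=((h[...,0]<8)|(h[...,0]>172))&(h[...,1]>150)&(h[...,2]>90)
    m=np.zeros_like(red);m[y0:y1,x0:x1]=1
    for st,c in blobs(red&m):print(nm,"red",st,c,onz(C,c,0.088))
    v=im.max(2)<(50)
    for st,c in blobs(v&m):print(nm,"blk",st,c,onz(C,c,0.141))
# circle fit of lid outline in top is by hand
cc=lambda c:(185+(c[0]+.5)/5-.5,110+(c[1]+.5)/5-.5)
print("lid top",onz(T,cc((642,274)),0.141))
cs=lambda c:(280+(c[0]+.5)/4-.5,140+(c[1]+.5)/4-.5)
print("lid scene",onz(S,cs((262,247)),0.141))
print("red scene",onz(S,cs((323,328)),0.089))
for nm,CO,z in(("bin",[(549,80),(698,66),(728,388),(582,403)],.022),("tray",[(58,178),(400,138),(446,510),(101,551)],.030)):
    P=np.array([onz(T,cc(c),z)[:2] for c in CO]);print(nm,P.tolist(),P.mean(0), np.linalg.norm(np.roll(P,-1,0)-P,axis=1))
    ax=(P[0]+P[1]-P[2]-P[3]);a=np.arctan2(ax[1],ax[0]);print("yaw",a)
    ay=(P[0]+P[3]-P[1]-P[2]);print("yaw2",np.arctan2(ay[1],ay[0])-np.pi/2)
    u=np.array([np.cos(a),np.sin(a)])
    if nm=="bin":print("mat",P.mean(0)-.04*u,"shk",P.mean(0)+.022*u)
# scene bin corners: 
P=[onz(S,cs(c),z)[:2] for c,z in (((164,335),.022),((352,480),.022),((427,402),.022))]
print("scene bin",P)
E
```

```text
top red [304 139  13  13 126] [309.9762 145.3968] [0.6202 0.1544 0.088 ]
top blk [303 146  22  35 336] [313.2351 165.8333] [0.5574 0.1463 0.141 ]
scene red [355 217  12  11 102] [360.0588 222.2059] [0.6201 0.1544 0.088 ]
scene blk [337 195  17  14 189] [344.873  201.6138] [0.5628 0.1468 0.141 ]
scene blk [310 225  10  15 123] [313.7886 232.0976] [0.5766 0.0128 0.141 ]
lid top [0.5612 0.1468 0.141 ]
lid scene [0.5627 0.1479 0.141 ]
red scene [0.6198 0.156  0.089 ]
bin [[0.6906538717537283, 0.19982308602797388], [0.6982391655713514, 0.11198569483198613], [0.5079878303427244, 0.09679944366134055], [0.5001600706415127, 0.18255370799910536]] [0.5993 0.1478] [0.0882 0.1909 0.0861 0.1913]
yaw 0.08503683079091334
yaw2 0.08855691242773789
mat [0.5594 0.1444] shk [0.6212 0.1497]
tray [[0.6339519160186466, 0.4846839993822599], [0.6555415713046518, 0.2865410874218852], [0.4385422599276302, 0.26182657163780176], [0.417386865366042, 0.46088981546707875]] [0.5364 0.3735] [0.1993 0.2184 0.2002 0.2179]
yaw 0.11142012905269537
yaw2 0.10720171038099124
scene bin [array([0.5128, 0.0959]), array([0.6992, 0.1101]), array([0.692 , 0.1984])]
```

```bash
cat >> h.py <<'E'
from scipy.spatial.transform import Rotation as Ro
def plan(pos,jaw=None,s=None,cmd=None):
    """row values (x,y,z units,twist units) to reach TCP pos with jaw axis at world angle jaw"""
    s=s or manip.sense();R=Ro.from_quat(s["tool_rot"]).as_matrix()
    d=R.T@(np.array(pos)-s["tcp_pos"])/0.03
    tw=None
    if jaw is not None:
        # turn th about tool y: new z = R @ (sin th,0,cos th)
        w=R.T@np.array([np.cos(jaw),np.sin(jaw),0]);th=np.degrees(np.arctan2(w[0],w[2]))
        th=(th+90)%180-90;tw=th/10
    print("t",s["t"],"tcp",s["tcp_pos"],"gap",s["finger_gap"]);print("shift",d,"twist",tw);return d,tw
E
python3 - <<'E'
from h import *
s=manip.sense();print(Ro.from_quat(s["tool_rot"]).as_matrix(),s["q"])
plan((0.561,0.1465,0.200),np.pi/2+0.087)
E
```

```text
[[ 0.9227 -0.0009  0.3856]
 [-0.3856 -0.0014  0.9227]
 [-0.0003 -1.     -0.0017]] [ 0.9965  0.5283  1.4336 -0.      1.1814 -0.1785]
t 0.15 tcp [0.2406 0.5762 0.2305] gap 1.0001785116900421
shift [15.3761  1.0288 -9.097 ] twist -2.766432039032374
```

apply_moves(
  motion=[
    [85, 1.3, 0, -0.75, -0.3],
    [85, 2.8, 0, -1.65, -0.6],
    [85, 4.3, 0, -2.55, -0.9],
    [85, 5.8, 0, -3.45, -1.2],
    [85, 7.3, 0.2, -4.35, -1.5],
    [85, 8.8, 0.3, -5.25, -1.8],
    [85, 10.3, 0.4, -6.1, -2.1],
    [85, 11.8, 0.5, -7.0, -2.4],
    [85, 13.3, 0.7, -7.9, -2.6],
    [85, 14.5, 0.9, -8.6, -2.77],
    [85, 15.38, 1.03, -9.1, -2.77],
    [85, 15.38, 1.03, -9.1, -2.77],
  ],
  squeeze=40,
)

```text
t: 1.65
tcp_pos: [0.5625, 0.145, 0.1997]
tool_rot: [0.707, 0.03, -0.03, -0.706]
force: [-0.4, -0.1, -0.5]
finger_gap: 0.994
```

```bash
python3 - <<'E'
from h import *
C=manip.get_calibration("wrist");im=manip.snapshot("wrist");cv2.imwrite("pics/w1.png",im[:,:,::-1])
print(px(C,(0.561,0.1465,0.141)),px(C,(0.5612,0.1468,0.006)),px(C,(.62,.1544,.089)))
print(Ro.from_quat(manip.sense()["tool_rot"]).as_matrix());plan((0.561,0.1465,0.087),np.pi/2+0.087)
E
```

```text
[328.1888 222.3384] [327.0617 175.9346] [330.9645 272.1376]
[[ 0.9963 -0.0013 -0.0855]
 [ 0.0855  0.0003  0.9963]
 [-0.0013 -1.      0.0004]]
t 1.7 tcp [0.5614 0.1462 0.1999] gap 0.994517855308203
shift [-0.0064  3.7635  0.0087] twist -0.007967012418575337
```

View pics/w1.png

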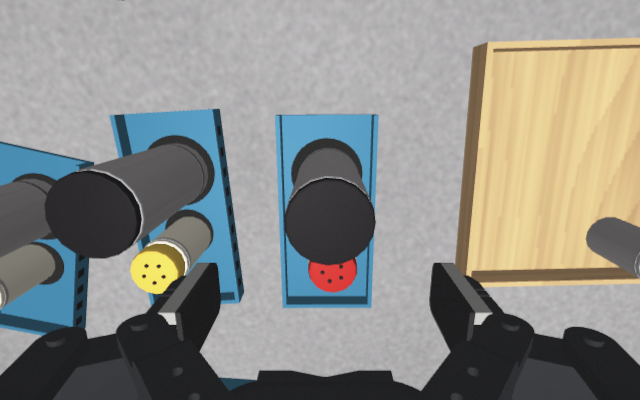

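apply_moves(
  motion=[
    [85, 0, 0.7, 0, 0],
    [85, 0, 1.5, 0, 0],
    [85, 0, 2.3, 0, 0],
    [85, 0, 3.1, 0, 0],
    [85, 0, 3.76, 0, 0],
    [85, 0, 3.76, 0, 0],
    [85, 0, 3.76, 0, 0],
  ],
)

```text
t: 2.58
tcp_pos: [0.5614, 0.1478, 0.0884]
tool_rot: [-0.706, -0.032, 0.031, 0.706]
force: [0.5, 0.0, -0.5]
finger_gap: 0.994
```

```bash
python3 - <<'E'
from h import *
C=manip.get_calibration("wrist");im=manip.snapshot("wrist");cv2.imwrite("pics/w2.png",im[:,:,::-1])
print(px(C,(0.561,0.1465,0.141)))
print(manip.sense()["force"]);plan((0.561,0.1465,0.087),np.pi/2+0.087)
E
```

```text
[322.6508 348.2244]
[ 0.1301  0.0354 -0.3862]
t 2.625 tcp [0.5618 0.1476 0.0886] gap 0.9961197981060577
shift [-0.0282  0.0549 -0.0328] twist 0.008353340796604413
```

View pics/w2.png

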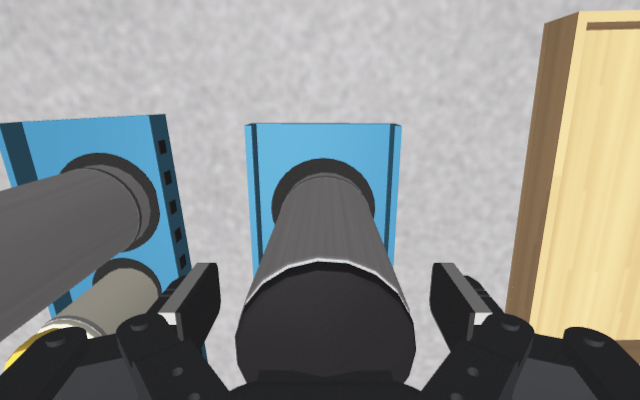

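apply_moves(
  motion=[
    [70, 0, 0, 0, 0],
    [62, 0, 0, 0, 0],
    [55, 0, 0, 0, 0],
    [48, 0, 0, 0, 0],
    [48, 0, 0, 0, 0],
    [48, 0, 0, 0, 0],
    [48, 0, 0, 0, 0],
    [48, 0, 0, 0, 0],
  ],
  squeeze=40,
)

```text
t: 3.62
tcp_pos: [0.5618, 0.1471, 0.0883]
tool_rot: [-0.706, -0.031, 0.031, 0.707]
force: [-0.9, 1.0, 5.9]
finger_gap: 0.647
```

```bash
python3 - <<'E'
from h import *
print(manip.sense()["force"]);plan((0.44,0.07,0.089))
E
```

```text
[-0.9264  1.0047  5.8676]
t 3.625 tcp [0.5618 0.1471 0.0883] gap 0.6467237454232884
shift [-4.2676 -0.0281 -2.2038] twist None
```

apply_moves(
  motion=[
    [48, 0, -0.3, 0, 0],
    [48, 0, -0.8, 0, 0],
    [48, 0, -1.4, 0, 0],
    [48, -0.4, -1.6, -0.2, 0],
    [48, -1.0, -1.6, -0.5, 0],
    [48, -1.7, -1.6, -0.9, 0],
    [48, -2.5, -1.6, -1.3, 0],
    [48, -3.3, -1.6, -1.7, 0],
    [48, -4.0, -1.6, -2.0, 0],
    [48, -4.27, -1.6, -2.2, 0],
    [48, -4.27, -1.6, -2.2, 0],
    [48, -4.27, -1.6, -2.2, 0],
  ],
)

```text
t: 5.12
tcp_pos: [0.4408, 0.0699, 0.1358]
tool_rot: [0.706, 0.032, -0.03, -0.706]
force: [0.7, 0.2, -3.0]
finger_gap: 0.649
```

```bash
python3 - <<'E'
from h import *
print(manip.sense()["force"]);plan((0.44,0.07,0.0825))
for n in("scene","wrist","top"):
    im=manip.snapshot(n);cv2.imwrite(f"pics/{n}3.png",im[:,:,::-1])
E
```

```text
[ 0.6761  0.2324 -3.0121]
t 5.125 tcp [0.4408 0.0699 0.1358] gap 0.6485320123998162
shift [-0.0293  1.7771  0.0058] twist None
```

View pics/scene3.png

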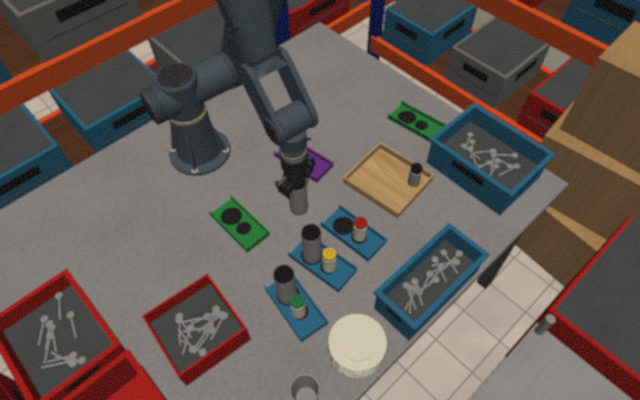

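View pics/wrist3.png

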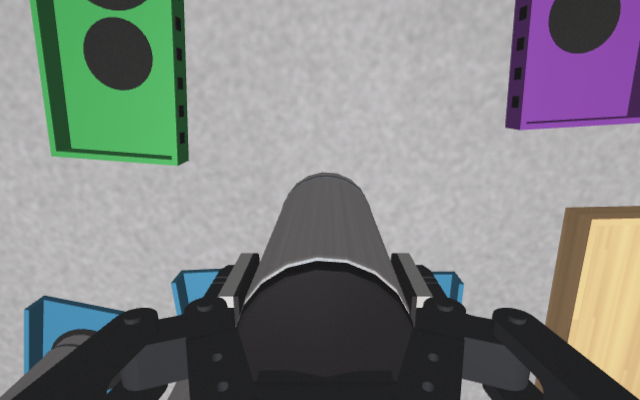

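View pics/top3.png

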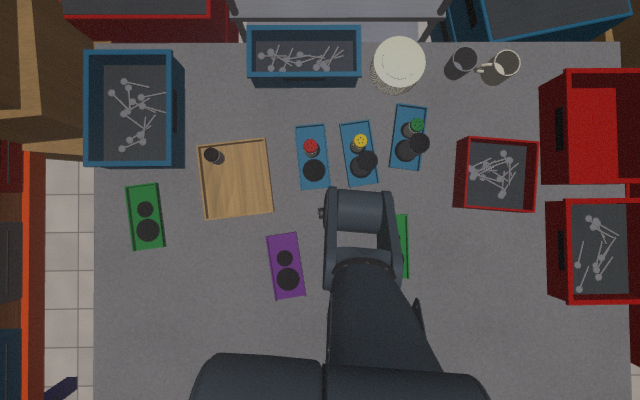

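The canister is held upright clear of the bin, and the bare mat is now visible in top at about (314,170) and in scene at about (344,226). I'll measure it while lowering.

apply_moves(
  motion=[
    [48, 0, 0.4, 0, 0],
    [48, 0, 0.9, 0, 0],
    [48, 0, 1.3, 0, 0],
    [48, 0, 1.55, 0, 0],
    [48, 0, 1.65, 0, 0],
    [48, 0, 1.7, 0, 0],
    [48, 0, 1.74, 0, 0],
    [48, 0, 1.74, 0, 0],
  ],
)

```text
t: 6.28
tcp_pos: [0.4397, 0.0699, 0.0836]
tool_rot: [0.706, 0.031, -0.031, -0.706]
force: [0.7, 0.2, -1.8]
finger_gap: 0.647
```

```bash
python3 - <<'E'
from h import *
s=manip.sense();print(s["force"],s["tcp_pos"])
T=manip.get_calibration("top");S=manip.get_calibration("scene")
for nm,C,u in(("top",T,(295,150,330,190)),("scene",S,(325,212,356,240))):
    im=cv2.imread(f"pics/{nm}3.png");x0,y0,x1,y1=u
    m=np.zeros(im.shape[:2],np.uint8);m[y0:y1,x0:x1]=(im[y0:y1,x0:x1].max(2)<62)
    cn=max(cv2.findContours(m,cv2.RETR_EXTERNAL,cv2.CHAIN_APPROX_NONE)[0],key=cv2.contourArea)
    M=cv2.moments(m[...]*0+cv2.drawContours(m*0,[cn],-1,1,-1),True);c=(M["m10"]/M["m00"],M["m01"]/M["m00"])
    e=cv2.fitEllipse(cn);print(nm,c,e,onz(C,c,.006),onz(C,e[0],.006))
    cv2.imwrite(f"pics/m_{nm}.png",cv2.resize(np.hstack([im[y0-10:y1+10,x0-10:x1+10],cv2.cvtColor(m*255,cv2.COLOR_GRAY2BGR)[y0-10:y1+10,x0-10:x1+10]]),None,fx=6,fy=6,interpolation=cv2.INTER_NEAREST))
E
```

```text
[ 0.6949  0.187  -1.8368] [0.4397 0.0699 0.0836]
top (313.5197889182058, 169.79419525065964) ((313.5146179199219, 169.7843780517578), (20.94122886657715, 21.24833106994629), 129.09207153320312) [0.5614 0.1451 0.006 ] [0.5615 0.1451 0.006 ]
scene (342.99625468164794, 225.42322097378278) ((342.986572265625, 225.39820861816406), (15.996774673461914, 19.34366798400879), 92.73171997070312) [0.5585 0.1478 0.006 ] [0.5584 0.1479 0.006 ]
```

apply_moves(
  motion=[
    [48, 0, 0.03, 0, 0],
    [48, 0, 0.06, 0, 0],
    [48, 0, 0.06, 0, 0],
  ],
)

```text
t: 6.65
tcp_pos: [0.4398, 0.07, 0.0823]
tool_rot: [0.706, 0.031, -0.031, -0.706]
force: [-1.2, 0.7, 4.9]
finger_gap: 0.648
```

apply_moves(
  motion=[
    [54, 0, 0, 0, 0],
    [57, 0, 0, 0, 0],
    [60, 0, 0, 0, 0],
    [64, 0, 0, 0, 0],
    [70, 0, 0, 0, 0],
    [78, 0, 0, 0, 0],
    [85, 0, 0, 0, 0],
    [85, 0, -0.6, 0, 0],
    [85, 0, -1.6, 0, 0],
    [85, 0, -2.8, 0, 0],
    [85, 0, -4.2, 0, 0],
    [85, 0, -4.5, 0, 0],
  ],
)

```text
t: 8.15
tcp_pos: [0.441, 0.0699, 0.219]
tool_rot: [0.707, 0.033, -0.029, -0.706]
force: [0.1, 0.4, -0.4]
finger_gap: 0.995
```

```bash
python3 - <<'E'
from h import *
im=manip.snapshot("scene");cv2.imwrite(f"pics/s4.png",cv2.resize(im[110:310,200:440,::-1],None,fx=3,fy=3))
plan((0.59,0.150,0.235),np.pi/2+0.087)
E
```

```text
t 8.2 tcp [0.4407 0.0699 0.2187] gap 0.9906234714970191
shift [ 5.1938 -0.522   2.2232] twist 0.004909872628942935
```

View pics/s4.png

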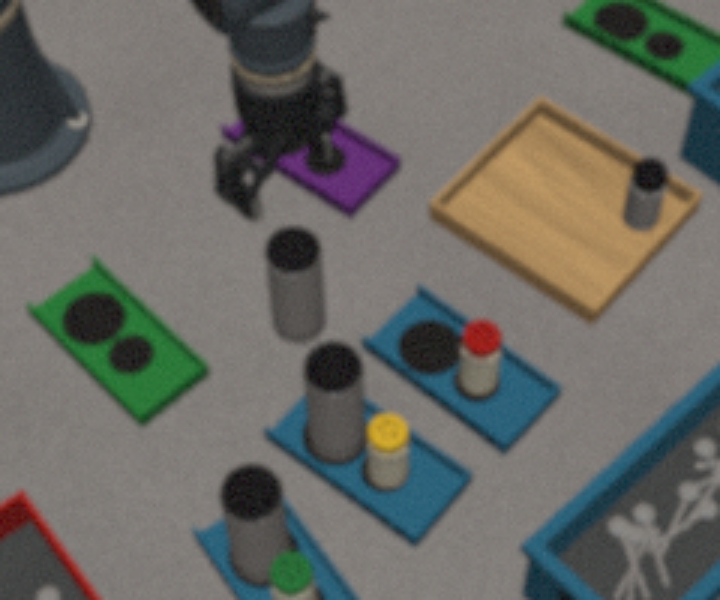

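The canister stands released on the bare bench (enlarged crop 297,285). I'll move above the bin to see the shaker and the mat.

apply_moves(
  motion=[
    [85, 0.8, -0.5, 0.3, 0],
    [85, 1.9, -0.5, 0.8, 0],
    [85, 3.0, -0.5, 1.3, 0],
    [85, 4.1, -0.5, 1.8, 0],
    [85, 4.9, -0.5, 2.1, 0],
    [85, 5.2, -0.5, 2.22, 0],
    [85, 5.2, -0.5, 2.22, 0],
  ],
)

```text
t: 9.07
tcp_pos: [0.5883, 0.1498, 0.2301]
tool_rot: [0.707, 0.03, -0.032, -0.706]
force: [0.0, 0.4, -0.7]
finger_gap: 0.996
```

```bash
python3 - <<'E'
from h import *
C=manip.get_calibration("wrist");im=manip.snapshot("wrist");cv2.imwrite("pics/w5.png",im[:,:,::-1])
np.save("pics/w5C.npy",C["extrinsics"])
h=cv2.cvtColor(im,cv2.COLOR_RGB2HSV)
red=(((h[...,0]<8)|(h[...,0]>172))&(h[...,1]>150)&(h[...,2]>90)).astype(np.uint8)
n,l,st,c=cv2.connectedComponentsWithStats(red)
for i in range(1,n):
    if st[i,4]>80:print("red",st[i],c[i],onz(C,c[i],.088))
print("pred mat",px(C,(.560,.146,.006)))
plan((0.62,0.1545,0.1),np.pi/2+0.087)
E
```

```text
red [ 307  202   44   45 1519] [328.5833 223.8282] [0.6167 0.1552 0.088 ]
pred mat [323.7574 143.9709]
t 9.125 tcp [0.5878 0.1496 0.2305] gap 0.9940208720696567
shift [1.0956 4.346  0.0693] twist 0.0037322518928363025
```

View pics/w5.png

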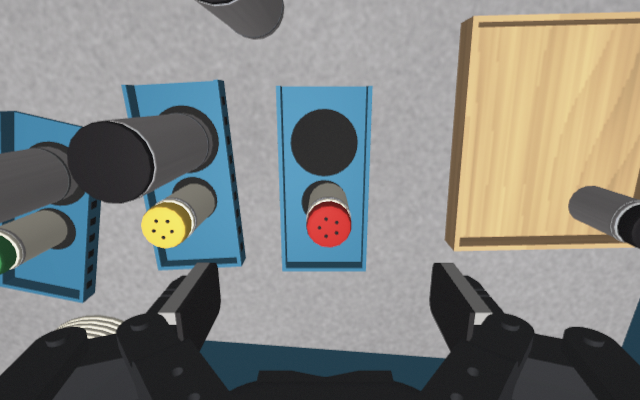

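```bash
python3 - <<'E'
from h import *
C=manip.get_calibration("wrist");C["extrinsics"]=np.load("pics/w5C.npy")
im=cv2.imread("pics/w5.png");x0,y0,x1,y1=285,100,362,181
m=np.zeros(im.shape[:2],np.uint8);m[y0:y1,x0:x1]=(im[y0:y1,x0:x1].max(2)<75)
cn=max(cv2.findContours(m,cv2.RETR_EXTERNAL,cv2.CHAIN_APPROX_NONE)[0],key=cv2.contourArea)
e=cv2.fitEllipse(cn);print(e,onz(C,e[0],.006))
plan((0.6185,0.1545,0.033),np.pi/2+0.087)
E
```

```text
((323.8141784667969, 141.9734649658203), (64.75005340576172, 65.24108123779297), 4.240660667419434) [0.558  0.1459 0.006 ]
t 9.125 tcp [0.5878 0.1496 0.2305] gap 0.9940208720696567
shift [1.0527 6.5794 0.074 ] twist 0.0037322518928363025
```

apply_moves(
  motion=[
    [80, 0.6, 0.4, 0, 0],
    [75, 1.0, 1.2, 0.07, 0],
    [75, 1.05, 2.2, 0.07, 0],
    [75, 1.05, 3.2, 0.07, 0],
    [75, 1.05, 4.2, 0.07, 0],
    [75, 1.05, 5.1, 0.07, 0],
    [75, 1.05, 5.9, 0.07, 0],
    [75, 1.05, 6.4, 0.07, 0],
    [75, 1.05, 6.58, 0.07, 0],
    [75, 1.05, 6.58, 0.07, 0],
  ],
)

```text
t: 10.38
tcp_pos: [0.6206, 0.1547, 0.0342]
tool_rot: [0.706, 0.031, -0.031, -0.706]
force: [-0.6, 0.8, 1.3]
finger_gap: 0.878
```

```bash
python3 - <<'E'
from h import *
C=manip.get_calibration("wrist");im=manip.snapshot("wrist");cv2.imwrite("pics/w6.png",im[:,:,::-1])
print(manip.sense()["force"]);plan((0.6185,0.1545,0.033),np.pi/2+0.087)
E
```

```text
[-0.2048 -0.3554 -0.7672]
t 10.425 tcp [0.621  0.1548 0.0348] gap 0.8790821199643319
shift [-0.0824  0.0594 -0.0015] twist 0.00317427020798533
```

View pics/w6.png

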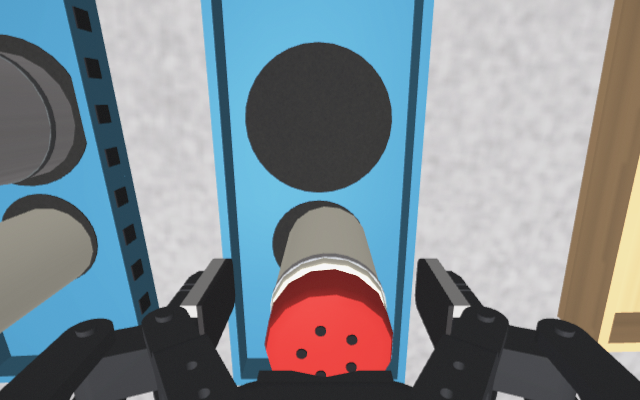

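apply_moves(
  motion=[
    [60, 0, 0, 0, 0],
    [50, 0, 0, 0, 0],
    [44, 0, 0, 0, 0],
    [38, 0, 0, 0, 0],
    [32, 0, 0, 0, 0],
    [32, 0, 0, 0, 0],
    [32, 0, 0, 0, 0],
    [32, 0, 0, 0, 0],
  ],
  squeeze=35,
)

```text
t: 11.42
tcp_pos: [0.6207, 0.1549, 0.0348]
tool_rot: [-0.706, -0.031, 0.031, 0.706]
force: [-0.6, 1.5, 4.7]
finger_gap: 0.461
```

```bash
python3 - <<'E'
from h import *
print(manip.sense()["force"]);
# tray target: local (-0.01,-0.03)
c=np.array([.5364,.3735]);a=.109;R=np.array([[np.cos(a),-np.sin(a)],[np.sin(a),np.cos(a)]])
p=c+R@np.array([-.01,-.02]);print(p);plan((p[0],p[1],0.034))
E
```

```text
[-0.626   1.4958  4.7274]
[0.5286 0.3525]
t 11.425 tcp [0.6207 0.1549 0.0348] gap 0.4606655862565848
shift [-2.4799  0.0243  6.8294] twist None
```

apply_moves(
  motion=[
    [32, 0, -0.3, 0, 0],
    [32, 0, -0.9, 0, 0],
    [32, 0, -1.6, 0, 0],
    [32, 0, -2.2, 0.2, 0],
    [32, -0.3, -2.4, 0.9, 0],
    [32, -0.7, -2.4, 1.9, 0],
    [32, -1.1, -2.4, 3.0, 0],
    [32, -1.5, -2.4, 4.1, 0],
    [32, -1.9, -2.4, 5.2, 0],
    [32, -2.3, -2.4, 6.2, 0],
    [32, -2.48, -2.4, 6.8, 0],
    [32, -2.48, -2.4, 6.83, 0],
  ],
)

```text
t: 12.92
tcp_pos: [0.527, 0.3538, 0.106]
tool_rot: [0.707, 0.032, -0.032, -0.706]
force: [0.0, -0.6, -2.1]
finger_gap: 0.46
```

apply_moves(
  motion=[
    [32, 0, 0, 0, 0],
    [32, 0, 0.4, 0, 0],
    [32, 0, 1.0, 0, 0],
    [32, 0, 1.6, 0, 0],
    [32, 0, 2.1, 0, 0],
    [32, 0, 2.2, 0, 0],
    [32, 0, 2.2, 0, 0],
  ],
)

```text
t: 13.8
tcp_pos: [0.5283, 0.3524, 0.0399]
tool_rot: [0.706, 0.031, -0.031, -0.706]
force: [0.3, 0.4, -1.5]
finger_gap: 0.459
```

```bash
python3 - <<'E'
from h import *
for n in("scene","wrist"):
    im=manip.snapshot(n);cv2.imwrite(f"pics/{n}7.png",im[:,:,::-1])
print(manip.sense()["force"]);plan((.5286,.3525,.034))
E
```

```text
[-0.2517  0.5729 -1.8697]
t 13.9 tcp [0.5288 0.3527 0.0408] gap 0.45540468122494954
shift [-0.0071  0.2256 -0.0059] twist None
```

View pics/scene7.png

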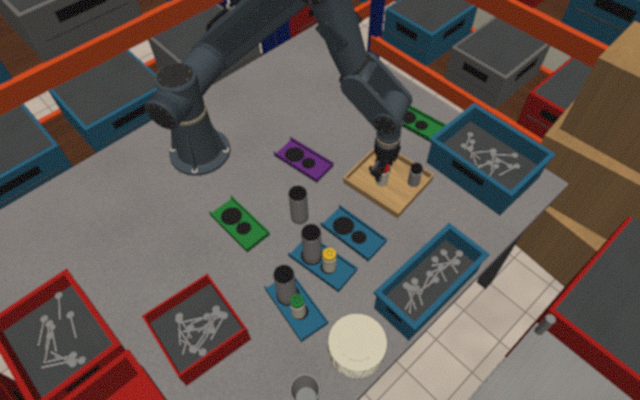

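View pics/wrist7.png

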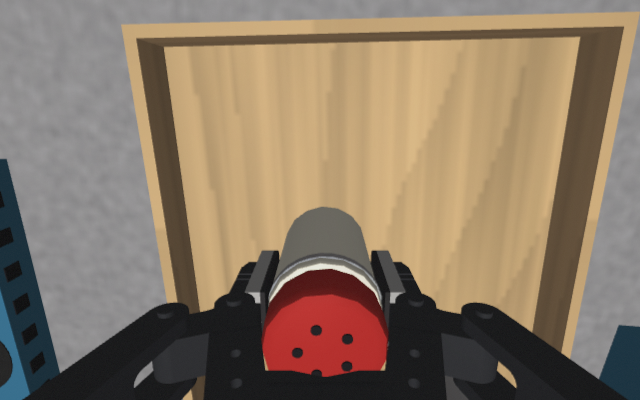

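apply_moves(
  motion=[
    [32, 0, 0.1, 0, 0],
    [32, 0, 0.15, 0, 0],
    [32, 0, 0.19, 0, 0],
    [32, 0, 0.22, 0, 0],
    [32, 0, 0.22, 0, 0],
  ],
)

```text
t: 14.52
tcp_pos: [0.5283, 0.3524, 0.0338]
tool_rot: [-0.706, -0.031, 0.031, 0.706]
force: [0.0, -0.2, -0.1]
finger_gap: 0.462
```

apply_moves(
  motion=[
    [32, 0, 0.03, 0, 0],
    [32, 0, 0.03, 0, 0],
  ],
)

```text
t: 14.78
tcp_pos: [0.5283, 0.3524, 0.0338]
tool_rot: [0.706, 0.031, -0.031, -0.706]
force: [-1.2, -0.6, 5.2]
finger_gap: 0.457
```

Contact is made at 5 N, so I'll open and retreat.

apply_moves(
  motion=[
    [37, 0, 0, 0, 0],
    [40, 0, 0, 0, 0],
    [43, 0, 0, 0, 0],
    [48, 0, 0, 0, 0],
    [56, 0, 0, 0, 0],
    [62, 0, 0, 0, 0],
    [62, 0, 0, 0, 0],
    [62, 0, -0.6, 0, 0],
    [62, 0, -1.6, 0, 0],
    [62, 0, -2.8, 0, 0],
    [62, 0, -4.4, 0, 0],
    [62, 0, -6.0, 0, 0],
  ],
)

```text
t: 16.27
tcp_pos: [0.5282, 0.3523, 0.2155]
tool_rot: [-0.706, -0.031, 0.031, 0.707]
force: [0.1, 0.7, 0.1]
finger_gap: 0.725
```

```bash
python3 - <<'E'
from h import *
T=manip.get_calibration("top");S=manip.get_calibration("scene")
for n,C in(("scene",S),("top",T)):
    im=manip.snapshot(n);cv2.imwrite(f"pics/{n}8.png",im[:,:,::-1])
for nm,cc in (("scene",(280,160,440,280)),("top",(190,120,350,240))):
    im=cv2.imread(f"pics/{nm}8.png");cv2.imwrite(f"pics/c{nm}8.png",cv2.resize(im[cc[1]:cc[3],cc[0]:cc[2]],None,fx=5,fy=5,interpolation=cv2.INTER_CUBIC))
print("px canister exp",px(S,(.44,.07,.135)),px(T,(.44,.07,.135)))
plan((0.44,0.07,0.22),np.pi/2+0.087)
E
```

```text
px canister exp [296.6703 192.6813] [342.863  210.4695]
t 16.375 tcp [0.532  0.3542 0.2208] gap 0.7289106271890649
shift [-3.8864 -0.0716 -9.1676] twist 0.0050209865816427165
```

View pics/cscene8.png

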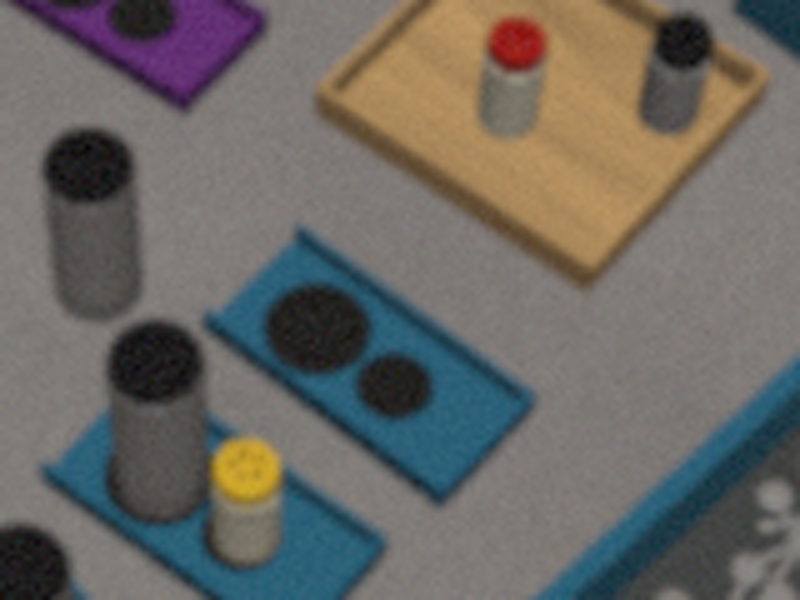

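View pics/ctop8.png

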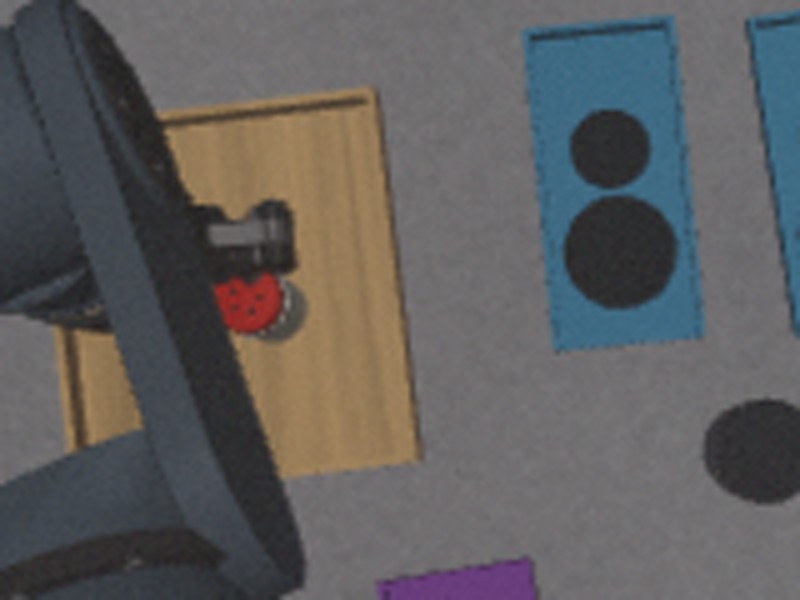

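The shaker stands in the tray (scene about 382,178) and the canister is untouched on the bench. I'll refine the mat position from these unobstructed views.

```bash
python3 - <<'E'
from h import *
T=manip.get_calibration("top");S=manip.get_calibration("scene")
for nm,C,u in(("top",T,(302,158,327,183)),("scene",S,(332,215,355,236))):
    im=cv2.imread(f"pics/{nm}8.png");x0,y0,x1,y1=u
    big=cv2.resize(im[y0:y1,x0:x1],None,fx=6,fy=6,interpolation=cv2.INTER_CUBIC)
    m=((big[...,0].astype(int)-big[...,2])<35).astype(np.uint8)&(big.max(2)<75)
    cn=max(cv2.findContours(m.astype(np.uint8),cv2.RETR_EXTERNAL,cv2.CHAIN_APPROX_NONE)[0],key=cv2.contourArea)
    e=cv2.fitEllipse(cn);c=(x0+(e[0][0]+.5)/6-.5,y0+(e[0][1]+.5)/6-.5);print(nm,c,np.array(e[1])/6,onz(C,c,.006))
    cal=[(342.0,209.7),(297.4,192.6)][nm=="scene"];print(" lid",onz(C,cal,.135))
E
```

```text
top (313.53894424438477, 169.91909408569336) [22.0333 22.1471] [0.561 0.145 0.006]
 lid [0.442  0.0722 0.135 ]
scene (343.01284917195636, 225.39697647094727) [17.4428 20.5378] [0.5585 0.1479 0.006 ]
 lid [0.4413 0.0717 0.135 ]
```

apply_moves(
  motion=[
    [70, -0.3, 0, -0.7, 0],
    [80, -0.7, 0, -1.6, 0],
    [85, -1.1, 0, -2.6, 0],
    [85, -1.5, 0, -3.6, 0],
    [85, -1.9, 0, -4.6, 0],
    [85, -2.4, 0, -5.6, 0],
    [85, -2.8, 0, -6.6, 0],
    [85, -3.2, 0, -7.6, 0],
    [85, -3.6, 0, -8.5, 0],
    [85, -3.8, 0, -9.0, 0],
    [85, -3.85, 0, -9.15, 0],
    [85, -3.85, 0, -9.15, 0],
  ],
)

```text
t: 17.88
tcp_pos: [0.4376, 0.069, 0.2129]
tool_rot: [-0.706, -0.031, 0.031, 0.707]
force: [0.4, -0.6, 0.7]
finger_gap: 0.998
```

```bash
python3 - <<'E'
from h import *
plan((0.4398,0.07,0.0823),np.pi/2+0.087)
C=manip.get_calibration("wrist");im=manip.snapshot("wrist");cv2.imwrite("pics/w9.png",im[:,:,::-1]);print(px(C,(.44,.07,.135)))
E
```

```text
t 17.875 tcp [0.4376 0.069  0.2129] gap 0.997765210171249
shift [0.0716 4.3524 0.0259] twist 0.001981470200212243
[326.5616 218.1025]
```

View pics/w9.png

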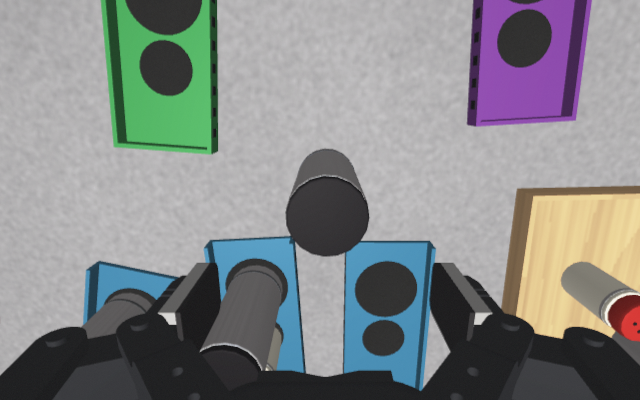

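apply_moves(
  motion=[
    [85, 0.07, 0.6, 0.03, 0],
    [85, 0.07, 1.5, 0.03, 0],
    [85, 0.07, 2.5, 0.03, 0],
    [85, 0.07, 3.4, 0.03, 0],
    [85, 0.07, 4.1, 0.03, 0],
    [85, 0.07, 4.33, 0.03, 0],
    [85, 0.07, 4.33, 0.03, 0],
    [70, 0.07, 4.33, 0.03, 0],
    [62, 0.07, 4.33, 0.03, 0],
    [55, 0.07, 4.33, 0.03, 0],
    [48, 0.07, 4.33, 0.03, 0],
    [48, 0.07, 4.33, 0.03, 0],
  ],
  squeeze=40,
)

```text
t: 19.42
tcp_pos: [0.4398, 0.07, 0.0836]
tool_rot: [0.706, 0.032, -0.03, -0.706]
force: [-0.1, 2.0, 5.6]
finger_gap: 0.651
```

apply_moves(
  motion=[
    [48, 0, 0, 0, 0],
    [48, 0, 0, 0, 0],
    [48, 0, 0, 0, 0],
    [48, 0, -0.3, 0, 0],
    [48, 0, -0.9, 0, 0],
    [48, 0, -1.5, 0, 0],
    [48, 0, -1.7, 0, 0],
    [48, 0, -1.7, 0, 0],
  ],
)

```text
t: 20.42
tcp_pos: [0.4393, 0.0699, 0.1341]
tool_rot: [0.706, 0.031, -0.031, -0.706]
force: [-0.4, -0.7, -2.1]
finger_gap: 0.65
```

```bash
python3 - <<'E'
from h import *
print(manip.sense()["force"]);plan((0.5593,0.1463,0.089))
C=manip.get_calibration("wrist");im=manip.snapshot("wrist");cv2.imwrite("pics/w10.png",im[:,:,::-1])
E
```

```text
[-0.4133 -0.742  -2.072 ]
t 20.425 tcp [0.4393 0.0699 0.1341] gap 0.650353579856936
shift [4.2061 1.5067 2.1884] twist None
```

View pics/w10.png

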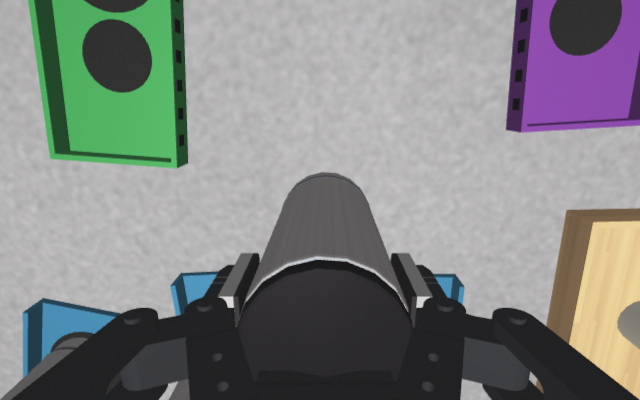

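apply_moves(
  motion=[
    [48, 0.4, 0, 0.2, 0],
    [48, 1.0, 0, 0.5, 0],
    [48, 1.7, 0, 0.9, 0],
    [48, 2.5, 0, 1.3, 0],
    [48, 3.2, 0, 1.7, 0],
    [48, 3.8, 0, 2.0, 0],
    [48, 4.15, 0, 2.17, 0],
    [48, 4.18, 0, 2.18, 0],
    [48, 4.18, 0.4, 2.18, 0],
    [48, 4.18, 0.9, 2.18, 0],
    [48, 4.18, 1.2, 2.18, 0],
    [48, 4.18, 1.2, 2.18, 0],
  ],
)

```text
t: 21.98
tcp_pos: [0.5574, 0.1458, 0.0965]
tool_rot: [0.706, 0.03, -0.032, -0.706]
force: [0.2, 0.0, -0.9]
finger_gap: 0.644
```

```bash
python3 - <<'E'
from h import *
print(manip.sense()["force"]);plan((0.5585,0.146,0.089))
C=manip.get_calibration("wrist");im=manip.snapshot("wrist");cv2.imwrite("pics/w11.png",im[:,:,::-1]);print(px(C,(.5593,.146,.006)),px(C,(.5593-.034,.146-.003,.006)))
im=manip.snapshot("scene");cv2.imwrite(f"pics/s11.png",cv2.resize(im[160:280,280:440,::-1],None,fx=5,fy=5,interpolation=cv2.INTER_CUBIC))
E
```

```text
[ 0.1517  0.0491 -0.9393]
t 21.975 tcp [0.5574 0.1458 0.0965] gap 0.6443974573029496
shift [0.0381 0.2506 0.0043] twist None
[325.4431 211.8992] [325.4813 162.4616]
```

View pics/w11.png

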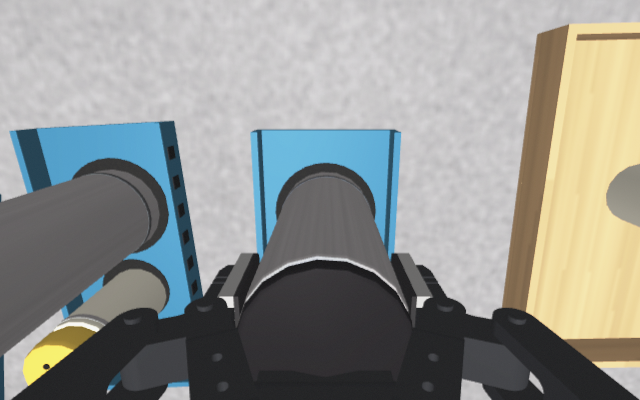

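View pics/s11.png

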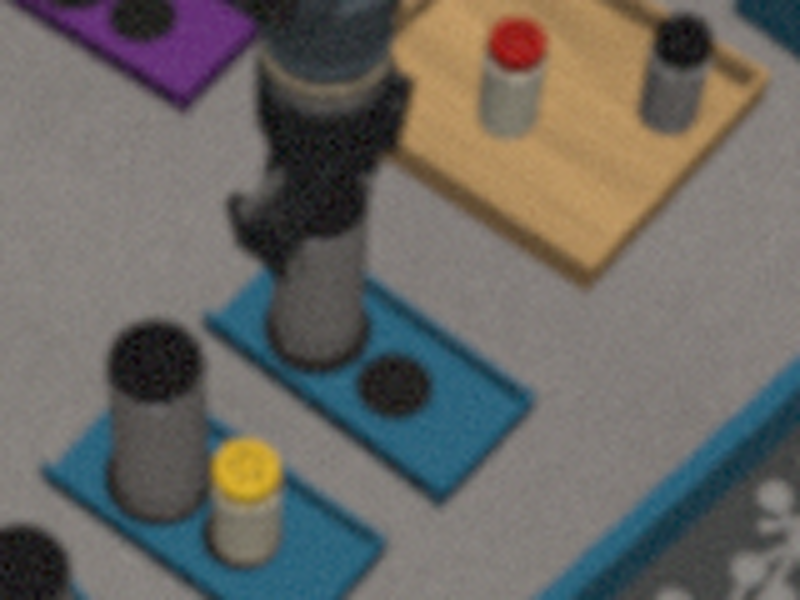

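apply_moves(
  motion=[
    [48, 0.02, 0.08, 0, 0],
    [48, 0.02, 0.14, 0, 0],
    [48, 0.02, 0.19, 0, 0],
    [48, 0.02, 0.22, 0, 0],
    [48, 0.02, 0.22, 0, 0],
  ],
)

```text
t: 22.7
tcp_pos: [0.559, 0.1461, 0.0912]
tool_rot: [0.706, 0.031, -0.031, -0.706]
force: [-0.3, 1.3, -1.7]
finger_gap: 0.65
```

apply_moves(
  motion=[
    [48, 0, 0.04, 0, 0],
    [48, 0, 0.07, 0, 0],
    [48, 0, 0.07, 0, 0],
  ],
)

```text
t: 23.08
tcp_pos: [0.5593, 0.1461, 0.0897]
tool_rot: [0.706, 0.031, -0.031, -0.706]
force: [-0.9, 0.2, 2.9]
finger_gap: 0.648
```

```bash
python3 - <<'E'
from h import *
print(manip.sense()["force"])
C=manip.get_calibration("wrist");im=manip.snapshot("wrist");cv2.imwrite("pics/w12.png",cv2.resize(im[110:280,220:430,::-1],None,fx=3.5,fy=3.5,interpolation=cv2.INTER_CUBIC))
u=np.array([np.cos(.087),np.sin(.087)]);m=np.array([.5593,.146])
def tocrop(p):return (np.array(p)-(220,110))*3.5
for r in(.034,.028):print(r,tocrop(px(C,(*(m-r*u),.0065))))
E
```

```text
[-0.8542  0.231   2.85  ]
0.034 [368.4954 179.2508]
0.028 [368.4286 211.7227]
```

View pics/w12.png

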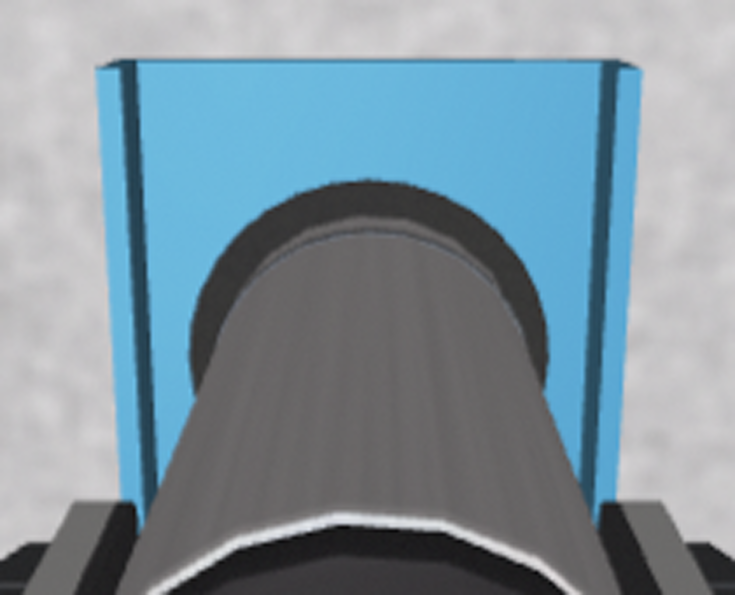

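The mat ring is 36 px wide against 32 expected for a centred canister, so the canister is centred within about 1 mm. I'll release it.

apply_moves(
  motion=[
    [54, 0, 0, 0, 0],
    [57, 0, 0, 0, 0],
    [60, 0, 0, 0, 0],
    [64, 0, 0, 0, 0],
    [70, 0, 0, 0, 0],
    [78, 0, 0, 0, 0],
    [85, 0, 0, 0, 0],
    [85, 0, -0.6, 0, 0],
    [85, 0, -1.6, 0, 0],
    [85, 0, -2.8, 0, 0],
    [85, 0, -4.2, 0, 0],
    [85, 0, -4.8, 0, 0],
  ],
)

```text
t: 24.62
tcp_pos: [0.5602, 0.1462, 0.2359]
tool_rot: [-0.706, -0.033, 0.029, 0.706]
force: [0.3, -0.2, -0.7]
finger_gap: 0.996
```

apply_moves(
  motion=[
    [85, -0.5, 0, 0, 0],
    [85, -1.2, 0, 0, 0],
    [85, -2.0, 0, 0, 0],
    [85, -2.8, 0, 0, 0],
    [85, -3.3, 0, 0, 0],
    [85, -3.3, 0, 0, 0],
  ],
)

```text
t: 25.38
tcp_pos: [0.4587, 0.1374, 0.2325]
tool_rot: [-0.706, -0.03, 0.032, 0.706]
force: [-0.0, -0.0, 0.1]
finger_gap: 0.992
```

```bash
python3 - <<'E'
from h import *
s=manip.sense();print(s["force"],s["t"],s["tcp_pos"])
for n,cc in (("scene",(280,160,440,280)),("top",(190,120,350,240))):
    im=manip.snapshot(n)[:,:,::-1];C=manip.get_calibration(n)
    cv2.imwrite(f"pics/f{n}.png",cv2.resize(im[cc[1]:cc[3],cc[0]:cc[2]],None,fx=5,fy=5,interpolation=cv2.INTER_CUBIC))
    for p in((.5593,.146,.141),(.5286,.3525,.088)):print(n,(px(C,p)-cc[:2])*5+2)
C=manip.get_calibration("wrist");im=manip.snapshot("wrist");cv2.imwrite("pics/fw.png",im[:,:,::-1])
E
```

```text
[-0.0473 -0.0436  0.1261] 25.375 [0.4587 0.1374 0.2325]
scene [321.1345 207.2489]
scene [518.9035  40.6666]
top [618.6298 227.5306]
top [242.4885 298.7239]
```

View pics/fscene.png

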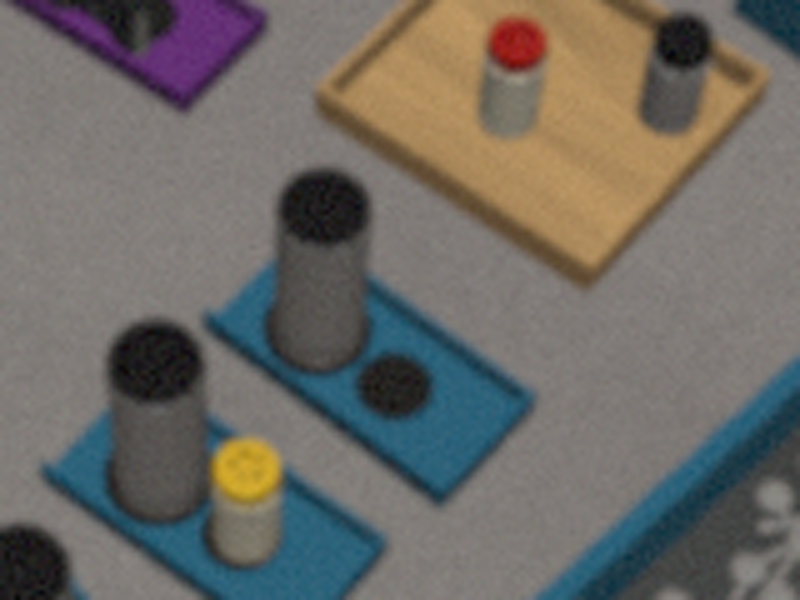

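View pics/ftop.png

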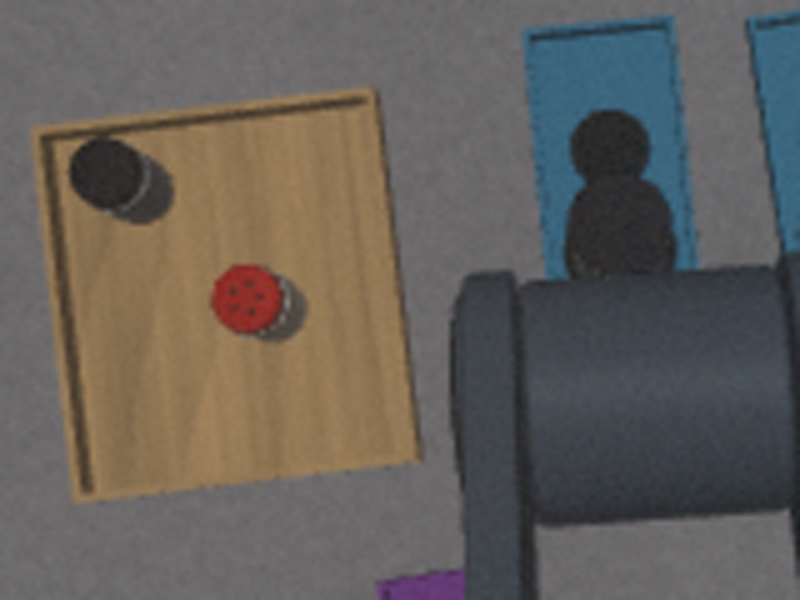

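View pics/fw.png

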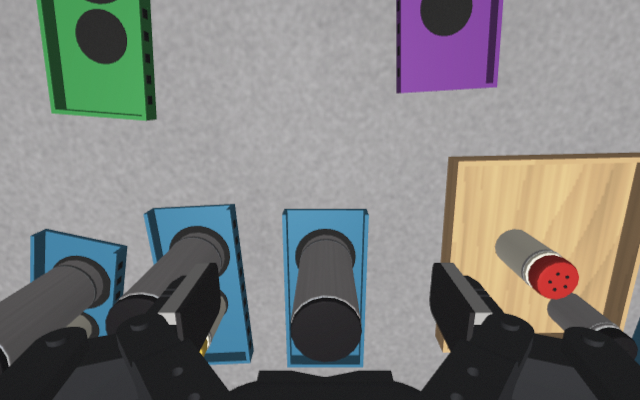

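The final views agree. The canister is upright on its mat (lid at 324,207 in the scene crop, 321,207 expected), the shaker is upright in the tray, the bystanders look unmoved, and the arm is clear.

```bash
python3 -c "
from station import manip
print(manip.sign_off())"
```

```text
the job is handed in; nothing more can be done
None
```

I moved the steel canister in front of the red-capped shaker onto the bare bench at about (0.44, 0.07) and released it. I then stood the shaker in the order tray, put the same canister back on its mat, and handed the job in at about 25.5 s.

**Last checks:**
- **Canister:** it stands upright and released. The mat ring in the wrist view put it about 1 mm off centre just before I released it. Its lid in the last scene view was about 2 mm from where I expected it.
- **Shaker:** it stands upright in the tray, clear of the pepper shaker.
- **Other canisters and shakers:** those in view look unmoved. I judged this by eye and did not measure it.
- **Robot:** the hand was clear, with no force reading at the end.

**Disagreement:** the three cameras placed the mat centre up to about 3 mm apart, so I used their average, which is inside the 12 mm limit. No check failed.

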